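# Loosen the left-hand nut of the watch clamp stand

## Robot

A 6-joint arm with a two-finger parallel gripper is mounted at the origin on the work surface. World frame = base frame: x ahead of the robot, y to its left, z up, the work surface at z = 0. Lengths are in m, angles in rad, forces in N, time in s.
With the tool pointing down it reaches from about 0.425 to 1.125 m from the base axis. Payload 14.9 kg.
Tool frame: the origin (TCP) lies midway between the tips of the shut fingers; the grasp point (between the pads) lies 19 mm behind it; z points along the fingers, y is the line along which they close (so a half turn about z gives the same grasp; the last joint's range is limited). The gripper opens to 91 mm and grips with 3 to 60 N. Pads are 32 mm wide; open, the fingers measure 118 mm over their backs; the gripper's body (76 mm by 178 mm) begins 60 mm behind the grasp point.
Start: joints at [-1.206, 0.379, 1.734, -0, 1.028, -0.033], TCP at [0.271, -0.645, 0.214] pointing down, gripper open.
Joint ranges: [-2.77, 2.77], [-0.74, 2.19], [0, 2.66], [-1.06, 4.2], [0.31, 2.87], [-3.08, 3.08]. Speed limits (rad/s): [1.89, 1.89, 2.39, 3.14, 3.14, 3.14].

## Interface

Orientations are given as a rotation vector (axis times angle).
In Python, from workcell import manip gives the robot as it stands.
- The arm moves only by the tool send_rows, never from a script. Its argument "commands" is a list that holds one entry, the list of rows, each a list of 6 numbers: the shift along the tool's x, y, z scaled (see below), then the turn, a rotation vector about the tool's x, y, z scaled (see below). A call has 1 to 10 rows; each row shifts and turns the commanded pose from where the row before left it, along the tool's axes as they then stand; what a row does not reach is not made up. The controller multiplies each number of a shift by 0.12 m and each number of a turn by 1.5 rad. A row lasts 1/12 s, in which the tool goes at most 41.7 mm and 7.16 degrees, less where a joint would pass 70% of its speed; a pose out of reach is approached as far as the arm can. A call with a number of a shift or a turn outside -1 to 1 is refused whole. A call with a gripper value outside its range is refused whole. "gripper" is the gripper command: -1 is shut, 1 is fully open, values between are in proportion, set as the call begins (left out, the last holds). The fingers move at their own pace and stop on an object; "squeeze" is the grip in N (left out, the last holds). Time passes only in rows, so rows that do not move let the fingers close. It gives the time, the measured TCP pose, the force, the opening and the grip force at its end, in the units of the state.
- manip.get_state(): the state, without advancing time (a new reading comes with each control period).
- manip.get_image(name): name is "side" or "top"; returns the picture (420x560x3 uint8, red, green, blue); there is no depth.
- manip.get_calibration(name): a dict with "mtx" (3x3 intrinsics, pixels), "dist_coeffs" ([k1, k2, p1, p2, k3] as OpenCV has them; the pictures are not rectified), "position" and "orientation" of the camera in the world. Camera axes: x right, y up, looking along -z (the intrinsics and any distortion apply to the point x, -y, -z); pixel columns grow to the right and rows downward; lengths in m; the calibration is good to about 2 mm. A picture is of the moment at which its call begins. get_calibration takes no time and is no camera call.
- manip.finish_job(): hands the job in; it is judged then, once.
The state is a dict: "time_s": time; "joints": joint angles; "joint_vel": joint speeds; "effort": joint torques, N m; "position": TCP position; "eef_rot": TCP orientation; "contact_force": force on the tool from outside, world axes, zero at the start; "wrist_torque": the same for the moment, N m; "finger_gap": finger opening in m; "gripper_force": force on a finger pad.
Only numpy, scipy, OpenCV 4.12 (cv2) and the standard library are available. Lean on these libraries where they do the work, as an engineer would, in place of code of your own. Each camera call takes 0.05 s, during which the arm holds its last target. There are 200 camera calls.

## Task

Open the clamp stand on the watch desk: set the steel socket key squarely and fully down over the square nut, without pressing hard, and with the key turn the nut clockwise (it has a left-hand thread, so clockwise loosens it) until it comes up against its stop and the clamp strap has risen all the way. Never tighten the nut or force it, leave the key standing on the nut, and leave everything else on the desk where it is.

Things in the scene. Friction and masses are not known exactly. Their poses are not given: they have to be found in the camera images.
- stand: Fixed clamp stand: dark steel base plate 150 x 84 x 14 mm with a round aluminium block (60 mm across, cork pad) at its -x end and a heel post at its +x end; a steel strap 128 x 34 x 9 mm lies over both. Origin: centre of the underside; x along the strap, z up. Too much: contact forces of the key on stand and nut over 40 N in all, or 10 N of the robot itself.
- nut_top (a point): Centre of the nut's top face, about 66 mm above the desk. Brass nut 20 x 20 mm across flats, 14 mm tall, axis upright. The point does not turn or sink with it (its axes are the stand's): how the flats lie differs and must be felt or seen. The nut sits on a spring: pressed down it yields after 2 N at 2 N per mm, solid after 5 mm (12 N), and it twists elastically by 0.8 rad per N m.
- strap_mid (a point): Point on the strap's top face at the nut's axis, 51 mm above the desk when tight. Left-hand thread: turning the nut clockwise seen from above lifts strap and nut 3 mm per rad, up to a hard stop 1.3 rad (3.9 mm) from the start; counter-clockwise it would tighten within 0.3 rad. Turning takes about 0.1 N m; at the stop it rises further: cease at 0.17 N m, 0.35 is forcing.
- key_grip (a point): Centre of the black grip block of the loose steel socket key (0.16 kg, 79 mm tall), which starts upright on the desk on its mouth. Block 46 mm (its x) x 16 mm (its y) x 36 mm tall, on a 14 mm round shank; z up. It is 61 mm above the mouth; 61 mm above nut_top when the mouth rests on the nut, 49 mm when fully seated. Grip with about 35 N.
- key_mouth (a point): Centre of the key's mouth, its lower end: a square socket 32.6 x 32.6 mm outside, whose square opening of 22.6 x 22.6 mm, 12 mm deep, faces down. The flats of the opening are parallel to the key's x and y. Seated fully, the nut's top touches the floor of the opening.
- tin: Round aluminium parts tin, 44 mm across, 18 mm tall; a bystander, not to be moved. Origin: centre of its underside.
- loupe: Black eye loupe standing on its narrow end, 42 mm across, 32 mm tall; a bystander, not to be moved. Origin: centre of its underside.
- casering: Square steel watch case, 36 x 36 x 12 mm; a bystander, not to be moved. Origin: centre of its underside.
- dish: Black ceramic dish, 100 mm across, 22 mm tall; a bystander, not to be moved. Origin: centre of its underside.
- blower: Grey plastic dust blower standing nozzle up, 58 mm across, 105 mm tall; a bystander, not to be moved. Origin: centre of its underside.
- jar: Lidded glass jar, 68 mm across, 86 mm tall; a bystander, not to be moved. Origin: centre of its underside.
- benchblock: Aluminium bench block with holes, 70 x 70 x 24 mm; a bystander, not to be moved. Origin: centre of its underside.
Mind the look-alikes: they are no part of the job. What is shaped like the part that bears key_grip but blue or pink is not meant.

How it is judged:
By the outcome, as a careful person would: the job done as asked, in the order asked, and still so for the second after the job is handed in, with the robot touching nothing.
It also fails if it takes over 72 s, if anything falls off the work surface, if the arm or the gripper's body presses on something with over 40 N, if the wrist force passes 120 N, or if a joint passes its speed limit or range.

## Working session

There is one attempt and no reset: what is moved stays moved. The work goes in short steps, Python scripts to look and compute and a tool call to move; the robot and the scene stay as the last step left them, time stands still between calls to the robot, and variables do not carry over. Pictures are saved under pics/ and viewed, at most 10 in all, crops included, and the job is handed in when it is done.

Besides the shell and the picture viewer there is one more tool, called after "Emit:" as name([rows], argument=value, ...), one row to a line, values as JSON. send_rows: Moves the arm, as the interface text tells. Shifts and turns lie within -1 to 1; 1 stands for 0.12 m of shift or 1.5 rad of turn. Its arguments: {"type":"object","properties":{"commands":{"type":"array","items":{"type":"array","items":{"type":"array","items":{"type":"number","minimum":-1,"maximum":1}}}},"gripper":{"type":"number"},"squeeze":{"type":"number"}},"required":["commands"]}

```bash
mkdir -p pics; ls
python3 - <<'E'
from workcell import manip
import cv2
for n in("top","side"):
    c=manip.get_calibration(n);print(n,c)
    cv2.imwrite(f"pics/{n}0.png",cv2.cvtColor(manip.get_image(n),cv2.COLOR_RGB2BGR))
print(manip.get_state())
E
```

```text
pics
top {'mtx': array([[475.08807686,   0.        , 274.50619208],
       [  0.        , 475.08807686, 212.46803512],
       [  0.        ,   0.        ,   1.        ]]), 'dist_coeffs': array([-0.0706499,  0.       ,  0.       ,  0.       ,  0.       ]), 'position': array([ 0.52047757, -0.04609461,  1.01801689]), 'orientation': array([ 0.08678586, -0.04490974, -1.59495837])}
side {'mtx': array([[512.2780615 ,   0.        , 284.18592844],
       [  0.        , 512.2780615 , 205.96235385],
       [  0.        ,   0.        ,   1.        ]]), 'dist_coeffs': array([0.06763988, 0.        , 0.        , 0.        , 0.        ]), 'position': array([ 0.37937898, -0.75418735,  0.77064606]), 'orientation': array([ 0.80157279, -0.11734086, -0.30006768])}
{'time_s': 0.1, 'joints': array([-1.20626789e+00,  3.79363913e-01,  1.73467501e+00, -3.56782291e-05,
        1.02847613e+00, -3.33147977e-02]), 'joint_vel': array([-0.00163257,  0.00016611, -0.00441293, -0.00168992,  0.00048718,
       -0.00202201]), 'effort': array([ 1.72779510e-03, -7.65031171e+01, -4.35285974e+01,  6.52752025e-02,
        3.98774177e-02, -3.16290721e-05]), 'position': array([ 0.2710644 , -0.64503749,  0.21337185]), 'eef_rot': array([-3.07874859e+00, -6.20667011e-01,  2.86104500e-04]), 'contact_force': array([-0.62860493, -0.12239535, -0.51217126]), 'wrist_torque': array([-0.0276603 , -0.0174561 , -0.00741285]), 'gripper_force': 0.0, 'finger_gap': 0.09173488632547272}
```

View pics/top0.png

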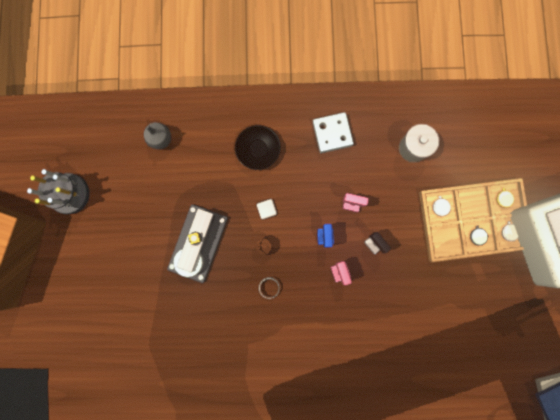

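View pics/side0.png

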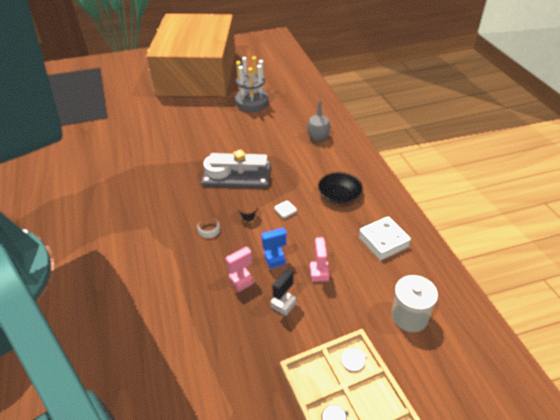

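The top view shows the black-gripped key with a steel socket at about (377,243). The look-alikes are blue at (326,236) and pink at (355,202) and (342,273). Only the black and steel one fits the description. The stand is at (198,243) with its brass nut at (195,238). I'll confirm in one enlarged crop.

```bash
cat > h.py <<'E'
import numpy as np,cv2
from workcell import manip
from scipy.spatial.transform import Rotation as R
def cal(n):
    c=manip.get_calibration(n);return c,R.from_rotvec(c["orientation"]).as_matrix()
def ray(n,uv):
    c,M=cal(n);p=cv2.undistortPoints(np.array([[uv]],float),c["mtx"],c["dist_coeffs"])[0,0]
    return c["position"],M@np.array([p[0],-p[1],-1])
def onz(n,uv,z):
    o,d=ray(n,uv);return o+d*(z-o[2])/d[2]
def px(n,P):
    c,M=cal(n);q=(np.atleast_2d(P)-c["position"])@M;q=q*[1,-1,-1]
    return cv2.projectPoints(q,np.zeros(3),np.zeros(3),c["mtx"],c["dist_coeffs"])[0][:,0]
def two(a,b):
    o1,d1=ray("top",a);o2,d2=ray("side",b)
    s=np.linalg.lstsq(np.c_[d1,-d2],o2-o1,rcond=None)[0]
    p,q=o1+s[0]*d1,o2+s[1]*d2;return (p+q)/2,np.linalg.norm(p-q)
E
python3 - <<'E'
import cv2,numpy as np
t=cv2.imread("pics/top0.png");s=cv2.imread("pics/side0.png")
f=lambda i,x,y,w,h:cv2.resize(i[y:y+h,x:x+w],(400,300),interpolation=cv2.INTER_CUBIC)
o=np.vstack([np.hstack([f(t,357,228,40,30),f(s,255,260,80,60)]),np.hstack([f(t,160,200,80,60),f(s,196,140,80,60)])])
cv2.imwrite("pics/crop0.png",o)
E
```

```text
(no output)
```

View pics/crop0.png

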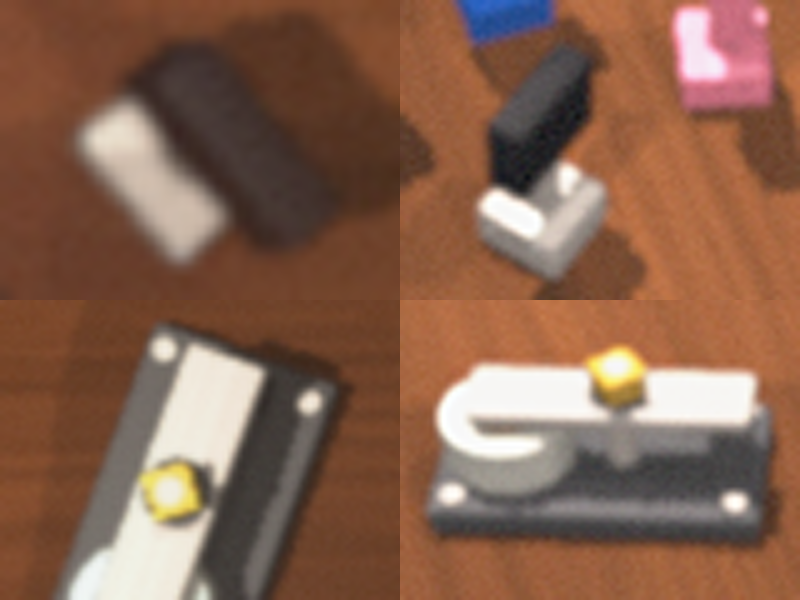

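The crop confirms it: the black grip block with the steel socket is the key, and the brass nut lies rotated relative to the strap. Next I'll measure both.

Run:
```python
from h import *
def mask(n,kind,box):
    im=cv2.imread(f"pics/{n}0.png");x,y,w,h=box
    c=cv2.resize(im[y:y+h,x:x+w],None,fx=8,fy=8,interpolation=cv2.INTER_CUBIC)
    H=cv2.cvtColor(c,cv2.COLOR_BGR2HSV)
    if kind=="nut": m=cv2.inRange(H,(15,110,110),(35,255,255))
    else: m=cv2.inRange(H,(0,0,0),(180,110,100))
    cs,_=cv2.findContours(m,0,1);k=max(cs,key=cv2.contourArea)
    return (k[:,0].astype(float)+.5)/8-.5+[x,y]
for kind,n,box,z in[("nut","top",(180,225,30,27),.066),("nut","side",(226,144,30,24),.062),("key","top",(360,228,36,30),.075),("key","side",(268,262,32,40),.061)]:
    k=mask(n,kind,box)
    P=np.array([onz(n,u,z)[:2] for u in k])
    (c,s,a)=cv2.minAreaRect((P*1000).astype(np.float32))
    print(kind,n,"pxcentre",cv2.minAreaRect(k.astype(np.float32)),"world",np.round(c,1),np.round(s,1),round(a,1))
    cv2.imwrite
print(px("top",[[.5,0,.061]]))
```

```text
nut top pxcentre ((194.1867218017578, 237.87925720214844), (10.691596031188965, 10.741937637329102), 73.81079864501953) world [553.4 141.5] [21.6 21.8] 15.7
nut side pxcentre ((239.51341247558594, 154.44859313964844), (11.986531257629395, 11.289237976074219), 64.02560424804688) world [557.6 141.7] [26.3 42.1] 2.4
key top pxcentre ((379.6936340332031, 242.55149841308594), (23.11709213256836, 10.703765869140625), 52.52382278442383) world [ 534.6 -228.5] [45.4 21.3] 35.5
key side pxcentre ((282.6869812011719, 283.281982421875), (15.103899002075195, 32.39897918701172), 36.52885055541992) world [ 540.  -229.4] [65.8 28.1] 40.7
[[264.95602761 262.86014738]]
```

```bash
cat >> h.py <<'E'
def rel(p,yaw_deg=None):
    "shift & turn still to go (tool axes, scaled totals); rotate first, then shift in the turned axes"
    s=manip.get_state();M=R.from_rotvec(s["eef_rot"]);A=M.as_matrix()
    y0=np.degrees(np.arctan2(A[1,0],A[0,0]));y=y0 if yaw_deg is None else yaw_deg
    c,t=np.cos(np.radians(y)),np.sin(np.radians(y))
    T=np.array([[c,t,0],[t,-c,0],[0,0,-1.]])
    rv=(M.inv()*R.from_matrix(T)).as_rotvec()
    d=T.T@(np.array(p)-s["position"])
    print("t",round(s["time_s"],2),"pos",s["position"].round(4),"yaw",y0.round(2),"tiltz",A[:,2].round(4),"F",s["contact_force"].round(2),"Tq",s["wrist_torque"].round(3),"gap",round(s["finger_gap"],4))
    print("turn",(rv/1.5).round(4),"shift",(d/.12).round(4))
E
python3 -c "
from h import *
rel([.537,-.230,.2],35)"
```

```text
t 0.1 pos [ 0.2711 -0.645   0.2134] yaw 22.8 tiltz [-4.e-04  9.e-04 -1.e+00] F [-0.63 -0.12 -0.51] Tq [-0.028 -0.017 -0.007] gap 0.0917
turn [-6.00e-04 -1.00e-04 -1.42e-01] shift [ 3.7991 -1.562   0.1114]
```

Emit:
send_rows([
  [[0, 0, 0, 0, 0, -0.071], [0, 0, 0, 0, 0, -0.071], [0.25, -0.105, 0, 0, 0, 0], [0.25, -0.105, 0, 0, 0, 0], [0.25, -0.105, 0, 0, 0, 0], [0.25, -0.105, 0, 0, 0, 0], [0.25, -0.105, 0, 0, 0, 0], [0.25, -0.105, 0, 0, 0, 0], [0.25, -0.105, 0, 0, 0, 0], [0.25, -0.105, 0, 0, 0, 0]],
], gripper=0.2, squeeze=35)

```text
time_s: 0.93
position: [0.4104, -0.4236, 0.2137]
eef_rot: [-2.996, -0.944, 0.0]
contact_force: [1.3, -0.0, 0.3]
finger_gap: 0.0548
gripper_force: 0.0
```

Emit:
send_rows([
  [[0.25, -0.1, 0, 0, 0, 0], [0.25, -0.1, 0, 0, 0, 0], [0.25, -0.1, 0, 0, 0, 0], [0.25, -0.1, 0, 0, 0, 0], [0.25, -0.1, 0, 0, 0, 0], [0.25, -0.1, 0, 0, 0, 0], [0.25, -0.1, 0, 0, 0, 0], [0.05, -0.02, 0.1, 0, 0, 0], [0, 0, 0, 0, 0, 0], [0, 0, 0, 0, 0, 0]],
])

```text
time_s: 1.77
position: [0.5367, -0.2303, 0.2011]
eef_rot: [-2.995, -0.946, 0.002]
contact_force: [-0.3, 0.4, -0.1]
finger_gap: 0.0547
gripper_force: 0.0
```

```bash
python3 -c "
from h import *
rel([.537,-.230,.115],35)
a=manip.get_image('top')
b=manip.get_image('side')
f=lambda i,x,y,w,h:cv2.resize(i[y:y+h,x:x+w],(400,300),interpolation=cv2.INTER_CUBIC)
cv2.imwrite('pics/a1.png',np.hstack([f(a,330,200,100,75),f(b,240,220,100,75)])[:,:,::-1])"
```

```text
t 1.77 pos [ 0.5367 -0.2303  0.2011] yaw 35.05 tiltz [-1.8e-03  6.0e-04 -1.0e+00] F [-0.34  0.4  -0.13] Tq [-0.004 -0.018 -0.008] gap 0.0547
turn [-0.001   0.0007  0.0006] shift [ 3.900e-03 -6.000e-04  7.175e-01]
```

View pics/a1.png

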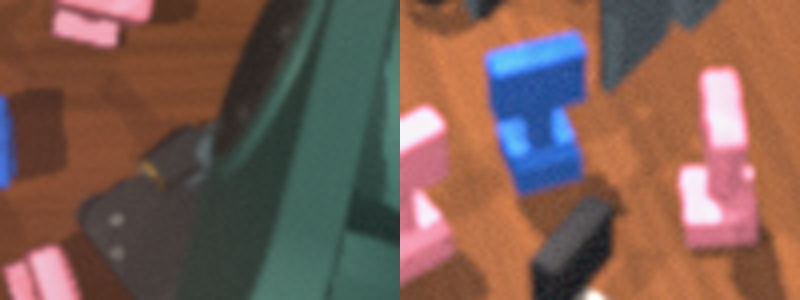

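The top view is blocked by the arm. The side view shows the fingers at top right, above the black key at crop (575,245), and clear of the blue and pink look-alikes. Going down.

Emit:
send_rows([
  [[0, 0, 0.2, 0, 0, 0], [0, 0, 0.2, 0, 0, 0], [0, 0, 0.2, 0, 0, 0], [0, 0, 0.2, 0, 0, 0], [0, 0, 0.2, 0, 0, 0], [0, 0, 0.15, 0, 0, 0], [0, 0, 0.1, 0, 0, 0], [0, 0, 0.06, 0, 0, 0], [0, 0, 0, 0, 0, 0], [0, 0, 0, 0, 0, 0]],
])

```text
time_s: 2.7
position: [0.5376, -0.231, 0.0453]
eef_rot: [2.996, 0.944, 0.001]
contact_force: [0.7, 0.4, -0.1]
finger_gap: 0.055
gripper_force: 0.0
```

```bash
python3 -c "
from h import *
rel([.537,-.230,.044],35)
b=manip.get_image('side')
f=lambda i,x,y,w,h:cv2.resize(i[y:y+h,x:x+w],(800,600),interpolation=cv2.INTER_CUBIC)
cv2.imwrite('pics/a2.png',f(b,240,220,100,75)[:,:,::-1])"
```

```text
t 2.7 pos [ 0.5376 -0.231   0.0453] yaw 34.97 tiltz [ 4.e-04 -2.e-04 -1.e+00] F [ 0.7   0.39 -0.13] Tq [-0.006 -0.02   0.071] gap 0.055
turn [ 0.0003 -0.0002 -0.0004] shift [ 0.0009 -0.0095  0.011 ]
```

View pics/a2.png

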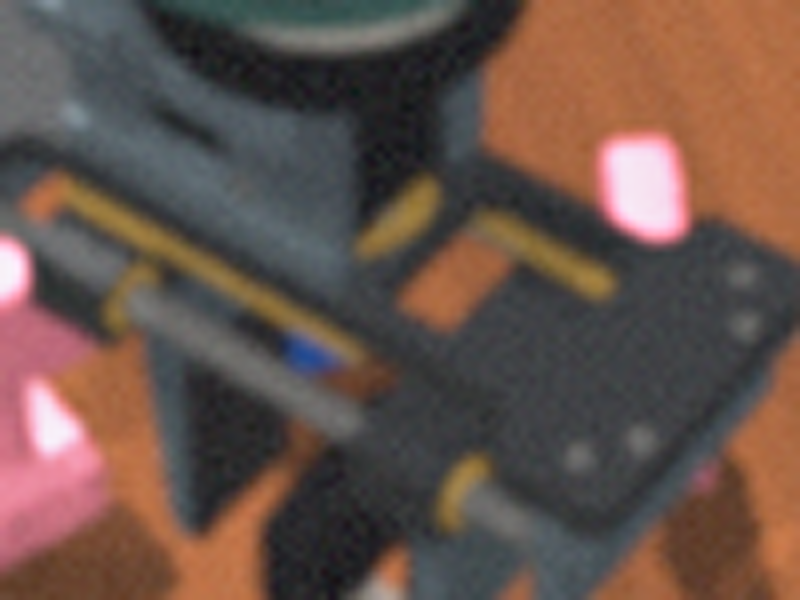

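The black block at crop (330,530) stands between the two fingers, at (190,450) and (480,570). I'll close, then lift a little.

Emit:
send_rows([
  [[0, 0, 0, 0, 0, 0], [0, 0, 0, 0, 0, 0], [0, 0, 0, 0, 0, 0], [0, 0, 0, 0, 0, 0], [0, 0, 0, 0, 0, 0], [0, 0, 0, 0, 0, 0], [0, 0, 0, 0, 0, 0], [0, 0, 0, 0, 0, 0], [0, 0, 0, 0, 0, 0], [0, 0, 0, 0, 0, 0]],
], gripper=-1, squeeze=35)

```text
time_s: 3.58
position: [0.5374, -0.2304, 0.0447]
eef_rot: [-2.996, -0.945, 0.0]
contact_force: [-0.2, 1.0, -0.7]
finger_gap: 0.0155
gripper_force: 35.0
```

Emit:
send_rows([
  [[0, 0, -0.05, 0, 0, 0], [0, 0, -0.1, 0, 0, 0], [0, 0, -0.2, 0, 0, 0], [0, 0, -0.2, 0, 0, 0], [0, 0, -0.2, 0, 0, 0], [0, 0, -0.2, 0, 0, 0], [0, 0, -0.1, 0, 0, 0], [0, 0, 0, 0, 0, 0], [0, 0, 0, 0, 0, 0]],
])

```text
time_s: 4.33
position: [0.5374, -0.2305, 0.171]
eef_rot: [2.996, 0.944, 0.001]
contact_force: [0.0, 0.9, -1.9]
finger_gap: 0.0161
gripper_force: 35.0
```

```bash
python3 -c "
from h import *
rel([.555,.1415,.172],105.7)"
```

```text
t 4.33 pos [ 0.5374 -0.2305  0.171 ] yaw 35.0 tiltz [ 9.e-04 -4.e-04 -1.e+00] F [ 0.03  0.9  -1.88] Tq [-0.002  0.007  0.011] gap 0.0161
turn [ 7.000e-04  1.000e-04 -8.227e-01] shift [ 2.9448  0.9803 -0.0085]
```

Emit:
send_rows([
  [[0, 0, 0, 0, 0, -0.0823], [0, 0, 0, 0, 0, -0.0823], [0, 0, 0, 0, 0, -0.0823], [0, 0, 0, 0, 0, -0.0823], [0, 0, 0, 0, 0, -0.0823], [0, 0, 0, 0, 0, -0.0823], [0, 0, 0, 0, 0, -0.0823], [0, 0, 0, 0, 0, -0.0823], [0, 0, 0, 0, 0, -0.0823], [0, 0, 0, 0, 0, -0.0823]],
])

```text
time_s: 5.17
position: [0.5364, -0.23, 0.1688]
eef_rot: [-1.887, -2.508, 0.001]
contact_force: [-0.1, -0.1, -0.5]
finger_gap: 0.0159
gripper_force: 35.0
```

Emit:
send_rows([
  [[0.25, 0.08, 0, 0, 0, 0], [0.25, 0.08, 0, 0, 0, 0], [0.25, 0.08, 0, 0, 0, 0], [0.25, 0.08, 0, 0, 0, 0], [0.25, 0.08, 0, 0, 0, 0], [0.25, 0.08, 0, 0, 0, 0], [0.25, 0.08, 0, 0, 0, 0], [0.25, 0.08, 0, 0, 0, 0], [0.2, 0.08, 0, 0, 0, 0], [0, 0, 0, 0, 0, 0]],
])

```text
time_s: 6.0
position: [0.5481, 0.0504, 0.169]
eef_rot: [-1.892, -2.505, 0.002]
contact_force: [1.1, 0.1, -1.0]
finger_gap: 0.0157
gripper_force: 35.0
```

```bash
python3 -c "
from h import *
rel([.555,.1415,.130],105.7)
print(two((194.2,237.9),(239.5,154.4)))
b=manip.get_image('side');a=manip.get_image('top')
cv2.imwrite('pics/s3.png',b[:,:,::-1])
f=lambda i,x,y,w,h:cv2.resize(i[y:y+h,x:x+w],(400,300),interpolation=cv2.INTER_CUBIC)
cv2.imwrite('pics/a3.png',np.hstack([f(b,200,100,100,75),f(a,150,200,100,75)])[:,:,::-1])"
```

```text
t 6.0 pos [0.5481 0.0504 0.169 ] yaw 105.87 tiltz [-2.3e-03  4.0e-04 -1.0e+00] F [ 1.1   0.12 -1.03] Tq [-0.025 -0.132 -0.055] gap 0.0157
turn [-0.0014 -0.0007  0.002 ] shift [0.7151 0.2604 0.3254]
(array([0.55549015, 0.14175046, 0.06236482]), np.float64(0.00406232345095067))
```

View pics/a3.png

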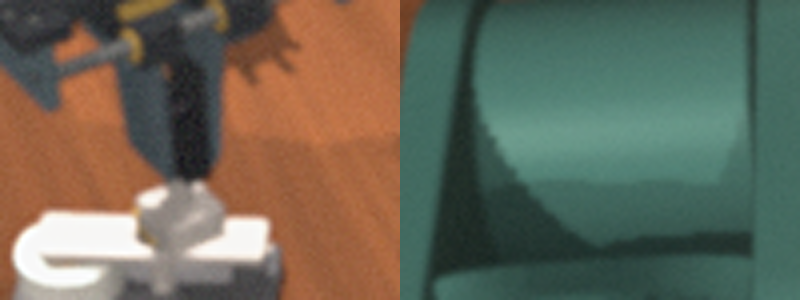

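The side view shows the held socket at crop (180,215) in front of the strap and nut. The top view is blocked. I'll go above the nut while still high, so the socket shows against the wood, and measure it there.

Emit:
send_rows([
  [[0.2, 0.07, 0, 0, 0, 0], [0.2, 0.07, 0, 0, 0, 0], [0.2, 0.07, 0, 0, 0, 0], [0.1, 0.045, 0, 0, 0, 0], [0, 0, 0, 0, 0, 0], [0, 0, 0, 0, 0, 0], [0, 0, 0, 0, 0, 0], [0, 0, 0, 0, 0, 0]],
])

```text
time_s: 6.77
position: [0.5555, 0.135, 0.1704]
eef_rot: [-1.898, -2.503, 0.001]
contact_force: [0.5, -0.4, -2.2]
finger_gap: 0.0155
gripper_force: 35.0
```

```bash
python3 -c "
from h import *
rel([.555,.1415,.169],105.7)
b=manip.get_image('side')
cv2.imwrite('pics/s4.png',b[:,:,::-1])
s=manip.get_state();print(px('side',s['position']+[0,0,-.0447]),px('side',[[.5555,.1417,.066]]))
f=lambda i,x,y,w,h:cv2.resize(i[y:y+h,x:x+w],(800,600),interpolation=cv2.INTER_CUBIC)
cv2.imwrite('pics/a4.png',f(b,212,100,64,48)[:,:,::-1])"
```

```text
t 6.77 pos [0.5555 0.135  0.1704] yaw 105.66 tiltz [-6.e-04 -2.e-04 -1.e+00] F [ 0.52 -0.37 -2.24] Tq [-0.004 -0.092  0.018] gap 0.0155
turn [-0.0004  0.     -0.0004] shift [0.053  0.0107 0.012 ]
[[237.23418847 132.69174799]] [[238.48119791 153.18463517]]
```

View pics/a4.png

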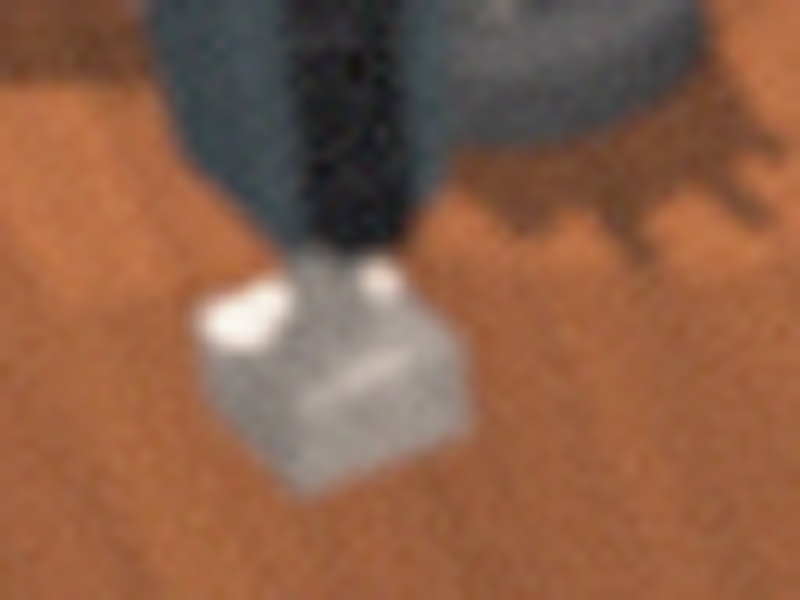

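The socket is at crop (335,380) against the wood, with mouth corners near (205,395), (305,495) and (472,432). I'll get the corners by mask and do the same for the nut in the first side picture.

```bash
cat > m.py <<'E'
from h import *
def poly(fn,box,lo,hi,eps):
    x,y,w,h=box;c=cv2.resize(cv2.imread(fn)[y:y+h,x:x+w],None,fx=8,fy=8,interpolation=cv2.INTER_CUBIC)
    c=cv2.GaussianBlur(c,(0,0),3);m=cv2.inRange(cv2.cvtColor(c,cv2.COLOR_BGR2HSV),lo,hi)
    k=max(cv2.findContours(m,0,1)[0],key=cv2.contourArea)
    return [(q[:,0]+.5)/8-.5+[x,y] for q in(k,cv2.approxPolyDP(k,eps,True))]
def hullc(n,c,yaw,half,z0,z1):
    a=np.radians(yaw);u=np.array([np.cos(a),np.sin(a)])*half;v=np.array([-u[1],u[0]])
    P=[[*(np.array(c)+i*u+j*v),z] for i in(-1,1) for j in(-1,1) for z in(z0,z1)]
    H=cv2.convexHull(px(n,P).astype(np.float32));M=cv2.moments(H);return np.array([M["m10"],M["m01"]])/M["m00"],H[:,0]
E
python3 - <<'E'
from m import *
k,p=poly("pics/s4.png",(222,120,36,24),(0,0,90),(180,85,255),7);print("socket",p.round(1).tolist())
for n,box in(("side",(226,144,30,24)),("top",(180,225,30,27))):
    k,p=poly(f"pics/{n}0.png",box,(15,110,90),(35,255,255),6)
    M=cv2.moments(cv2.convexHull(k.astype(np.float32)));c=np.array([M["m10"],M["m01"]])/M["m00"]
    print(n,"nut poly",p.round(1).tolist(),"area",M["m00"])
    g=np.array([.5555,.1415])
    for yaw in(6,16,26):
        q,H=hullc(n,g,yaw,.010,.052,.066)
        est=g+(onz(n,c,.06)-onz(n,q,.06))[:2]
        print(yaw,"pos",est.round(4),"area",cv2.contourArea(H),"hull",(H+c-q).round(1).tolist())
E
```

```text
socket [[227.2, 124.9], [228.4, 131.7], [235.3, 138.8], [248.8, 133.6], [248.2, 126.8], [242.7, 119.6], [234.1, 119.6], [233.6, 121.6]]
side nut poly [[240.3, 148.6], [232.4, 151.8], [235.1, 158.1], [238.4, 160.6], [243.4, 158.8], [245.1, 153.2]] area 109.8125
6 pos [0.5572 0.1461] area 105.43857199407648 hull [[244.9, 158.2], [236.5, 160.5], [233.5, 155.5], [233.0, 150.5], [241.4, 148.2], [244.5, 153.3]]
16 pos [0.5572 0.1461] area 109.71228804753628 hull [[245.3, 157.5], [237.6, 160.7], [233.1, 156.1], [232.6, 151.2], [240.3, 148.1], [244.9, 152.6]]
26 pos [0.5572 0.1461] area 112.16223172156606 hull [[245.5, 156.9], [238.7, 160.8], [232.9, 156.8], [232.4, 151.8], [239.2, 148.0], [245.1, 151.9]]
top nut poly [[197.1, 232.4], [194.4, 232.3], [188.1, 234.9], [191.4, 243.4], [195.9, 242.9], [199.8, 240.9], [199.1, 234.8]] area 103.9296875
6 pos [0.5537 0.1426] area 112.749240339268 hull [[200.4, 242.2], [190.7, 243.4], [189.3, 243.3], [188.2, 233.5], [198.0, 232.2], [199.2, 232.5]]
16 pos [0.5537 0.1426] area 114.06125455535948 hull [[201.0, 241.2], [191.7, 244.1], [190.3, 244.0], [187.5, 234.5], [196.9, 231.5], [198.2, 231.8]]
26 pos [0.5537 0.1426] area 114.82759427942801 hull [[201.5, 240.1], [192.8, 244.6], [191.5, 244.4], [187.1, 235.6], [195.8, 231.1], [197.1, 231.4]]
```

Run:
```python
from m import *
z=.1704-.0447
L,F,Q=[onz("side",u,z)[:2] for u in((228.4,131.7),(235.3,138.8),(248.8,133.6))]
m=(L+Q)/2;print("corners",L,F,Q,"mid",m,"diag",np.linalg.norm(Q-L),"edges",np.linalg.norm(L-F),np.linalg.norm(Q-F),"yaw",np.degrees(np.arctan2(*(Q-F)[::-1])))
for half,zz in((.0163,.0),):
  for h in(.018,.02,.022):
    k,p=poly("pics/s4.png",(222,120,36,24),(0,0,90),(180,85,255),7)
    q,H=hullc("side",[.557,.1375],105.7,.0163,z,z+h);print(h,q,H.round(1).tolist())
st=np.array([.5555,.1350]);off=m-st
a=np.radians(105.66);print("offset in tool x,y",off@[np.cos(a),np.sin(a)],off@[np.sin(a),-np.cos(a)])
print("move world",np.array([.5572,.1461])-m)
```

```text
corners [0.5385615  0.14497944] [0.5463799  0.11555415] [0.57820736 0.1244043 ] mid [0.55838443 0.13469187] diag 0.04466688209416192 edges 0.030446263777080394 0.033035011481679984 yaw 15.539463226629856
0.018 [237.33096656 128.57772765] [[248.10000610351562, 133.1999969482422], [234.8000030517578, 138.39999389648438], [227.1999969482422, 130.89999389648438], [226.5, 123.9000015258789], [239.8000030517578, 118.9000015258789], [247.60000610351562, 126.19999694824219]]
0.02 [237.29694221 128.18070364] [[248.10000610351562, 133.1999969482422], [234.8000030517578, 138.39999389648438], [227.1999969482422, 130.89999389648438], [226.39999389648438, 123.0999984741211], [239.6999969482422, 118.0999984741211], [247.5, 125.4000015258789]]
0.022 [237.26263459 127.78248142] [[248.10000610351562, 133.1999969482422], [234.8000030517578, 138.39999389648438], [227.1999969482422, 130.89999389648438], [226.3000030517578, 122.30000305175781], [239.6999969482422, 117.30000305175781], [247.5, 124.5999984741211]]
offset in tool x,y -0.0010752808549310607 0.0026941893814050504
move world [-0.00118443  0.01140813]
```

```bash
python3 -c "
from h import *
rel([.5547,.1456,.117],106.3)"
```

```text
t 6.82 pos [0.5556 0.1352 0.1706] yaw 105.67 tiltz [-3.e-04 -1.e-04 -1.e+00] F [ 0.28  0.03 -1.83] Tq [-0.    -0.182  0.002] gap 0.0159
turn [-0.0002  0.     -0.0074] shift [0.0855 0.0175 0.4468]
```

Emit:
send_rows([
  [[0, 0, 0, 0, 0, -0.0074], [0.0855, 0.0175, 0, 0, 0, 0], [0, 0, 0.1, 0, 0, 0], [0, 0, 0.1, 0, 0, 0], [0, 0, 0.1, 0, 0, 0], [0, 0, 0.1, 0, 0, 0], [0, 0, 0.045, 0, 0, 0], [0, 0, 0, 0, 0, 0], [0, 0, 0, 0, 0, 0], [0, 0, 0, 0, 0, 0]],
])

```text
time_s: 7.65
position: [0.5551, 0.1466, 0.1176]
eef_rot: [1.883, 2.515, 0.001]
contact_force: [0.7, -1.2, -1.0]
finger_gap: 0.0157
gripper_force: 35.0
```

```bash
python3 -c "
from h import *
rel([.5547,.1456,.117],106.3)
b=manip.get_image('side')
cv2.imwrite('pics/s5.png',b[:,:,::-1])
f=lambda i,x,y,w,h:cv2.resize(i[y:y+h,x:x+w],(800,600),interpolation=cv2.INTER_CUBIC)
cv2.imwrite('pics/a5.png',f(b,208,124,64,48)[:,:,::-1])"
```

```text
t 7.65 pos [0.5551 0.1466 0.1176] yaw 106.36 tiltz [ 5.e-04  1.e-04 -1.e+00] F [ 0.7  -1.24 -0.95] Tq [-0.004 -0.085 -0.053] gap 0.0157
turn [0.0003 0.     0.0007] shift [-0.0074 -0.0056  0.0054]
```

View pics/a5.png

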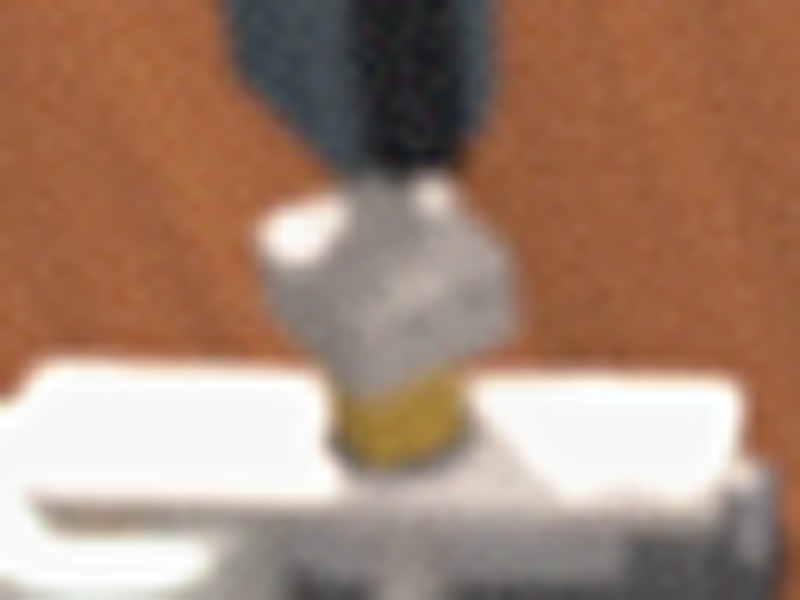

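The socket is just above the nut, with mouth corners at crop (275,320), (368,395) and (515,330). The nut shows below it from x=335 to x=468, so they look nearly coaxial. Now the numbers.

Run:
```python
from m import *
z=.0729
k,p=poly("pics/s5.png",(226,136,28,22),(0,0,70),(180,85,195),6);print(p.round(1).tolist())
q,H=hullc("side",[.5572,.1461],106.4,.0163,z,z+.018);print("pred if aligned",H.round(1).tolist())
L,F,Q=[onz("side",u,z)[:2] for u in((229.5,149.1),(237.0,155.1),(248.7,149.9))]
print("LR",(L+Q)/2,"edges",np.linalg.norm(L-F),np.linalg.norm(Q-F))
e=np.array([np.cos(np.radians(16.4)),np.sin(np.radians(16.4))]);n=np.array([-e[1],e[0]])
print("FQ",(F+Q)/2+.0163*n,"LF",(L+F)/2+.0163*e)
```

```text
[[243.4, 136.7], [239.2, 137.7], [236.1, 136.8], [235.8, 135.6], [232.8, 135.6], [234.4, 138.1], [233.1, 139.2], [235.2, 140.4], [234.7, 142.2], [231.9, 144.7], [229.8, 144.4], [228.1, 142.3], [229.1, 148.2], [232.2, 151.6], [231.6, 152.8], [233.6, 154.1], [234.1, 157.4], [234.6, 154.9], [238.8, 154.8], [245.9, 151.9], [248.7, 149.6], [248.1, 143.6], [244.7, 140.3]]
pred if aligned [[248.60000610351562, 150.5], [235.89999389648438, 155.8000030517578], [228.5, 148.3000030517578], [227.8000030517578, 141.8000030517578], [240.5, 136.6999969482422], [248.10000610351562, 144.0]]
LR [0.55835016 0.14537086] edges 0.028267816784999407 0.03084047369266735
FQ [0.55901965 0.14789368] LF [0.55936782 0.14506753]
```

Emit:
send_rows([
  [[-0.003, -0.003, 0, 0, 0, 0], [0, 0, 0.02, 0, 0, 0], [0, 0, 0.02, 0, 0, 0], [0, 0, 0.015, 0, 0, 0], [0, 0, 0.01, 0, 0, 0], [0, 0, 0.01, 0, 0, 0], [0, 0, 0, 0, 0, 0], [0, 0, 0, 0, 0, 0], [0, 0, 0, 0, 0, 0]],
])

```text
time_s: 8.45
position: [0.5546, 0.1462, 0.1085]
eef_rot: [1.883, 2.515, 0.0]
contact_force: [-1.0, -0.8, 3.4]
finger_gap: 0.0159
gripper_force: 35.0
```

```bash
python3 -c "
from h import *
rel([.5547,.1462,.0987],106.3)"
```

```text
t 8.45 pos [0.5546 0.1462 0.1085] yaw 106.36 tiltz [ 1.e-04  0.e+00 -1.e+00] F [-0.97 -0.76  3.43] Tq [-0.227  0.08  -0.02 ] gap 0.0159
turn [0.0001 0.     0.0007] shift [-0.0001  0.0006  0.0817]
```

The rim is resting on the nut with about 5 N. The side force points toward -x and -y, so I'll slide that way in small steps and watch the force.

Emit:
send_rows([
  [[-0.005, 0, 0, 0, 0, 0], [0, 0, 0, 0, 0, 0], [0, 0, 0, 0, 0, 0]],
])

```text
time_s: 8.7
position: [0.5547, 0.1458, 0.1084]
eef_rot: [-1.883, -2.515, -0.0]
contact_force: [-1.6, 2.6, 4.3]
finger_gap: 0.0157
gripper_force: 35.0
```

Emit:
send_rows([
  [[-0.005, 0, 0, 0, 0, 0], [0, 0, 0, 0, 0, 0], [0, 0, 0, 0, 0, 0]],
])

```text
time_s: 8.95
position: [0.5546, 0.1448, 0.108]
eef_rot: [-1.882, -2.515, 0.001]
contact_force: [-0.4, 0.1, 0.3]
finger_gap: 0.0158
gripper_force: 35.0
```

Emit:
send_rows([
  [[0, -0.005, 0, 0, 0, 0], [0, 0, 0, 0, 0, 0], [0, 0, 0, 0, 0, 0]],
])

```text
time_s: 9.2
position: [0.5542, 0.1448, 0.1082]
eef_rot: [-1.883, -2.515, 0.0]
contact_force: [0.2, 0.3, -1.2]
finger_gap: 0.0157
gripper_force: 35.0
```

```bash
python3 -c "
from h import *
rel([.5547,.1462,.0987],106.3)"
```

```text
t 9.2 pos [0.5542 0.1448 0.1082] yaw 106.36 tiltz [-2.e-04 -1.e-04 -1.e+00] F [ 0.18  0.34 -1.2 ] Tq [-0.01  -0.123  0.042] gap 0.0157
turn [-0.0001  0.      0.0007] shift [0.0103 0.0074 0.0791]
```

The force dropped to the free-hanging weight, so the nut has entered the opening. I'll centre slightly further in and go down.

Emit:
send_rows([
  [[-0.005, 0, 0, 0, 0, 0], [0, 0, 0.015, 0, 0, 0], [0, 0, 0.015, 0, 0, 0], [0, 0, 0, 0, 0, 0], [0, 0, 0, 0, 0, 0]],
])

```text
time_s: 9.62
position: [0.5544, 0.1443, 0.1045]
eef_rot: [-1.883, -2.515, 0.0]
contact_force: [1.0, -0.0, -1.9]
finger_gap: 0.0158
gripper_force: 35.0
```

Emit:
send_rows([
  [[0, 0, 0.015, 0, 0, 0], [0, 0, 0.01, 0, 0, 0], [0, 0, 0, 0, 0, 0], [0, 0, 0, 0, 0, 0]],
])

```text
time_s: 9.95
position: [0.5544, 0.1443, 0.1016]
eef_rot: [-1.883, -2.515, 0.0]
contact_force: [-0.0, 0.8, -0.7]
finger_gap: 0.0161
gripper_force: 35.0
```

```bash
python3 -c "
from h import *
rel([.5547,.1462,.0987],106.3)"
```

```text
t 9.95 pos [0.5544 0.1443 0.1016] yaw 106.37 tiltz [-2.e-04 -1.e-04 -1.e+00] F [-0.01  0.78 -0.74] Tq [-0.019 -0.105  0.019] gap 0.0161
turn [-0.0001  0.      0.0008] shift [0.0145 0.0068 0.0245]
```

Emit:
send_rows([
  [[0, 0, 0.01, 0, 0, 0], [0, 0, 0.008, 0, 0, 0], [0, 0, 0, 0, 0, 0], [0, 0, 0, 0, 0, 0]],
])

```text
time_s: 10.28
position: [0.5544, 0.1443, 0.0995]
eef_rot: [-1.883, -2.515, 0.0]
contact_force: [-0.7, 0.2, -1.9]
finger_gap: 0.0157
gripper_force: 35.0
```

Emit:
send_rows([
  [[0, 0, 0.006, 0, 0, 0], [0, 0, 0, 0, 0, 0], [0, 0, 0, 0, 0, 0]],
])

```text
time_s: 10.53
position: [0.5545, 0.1443, 0.0989]
eef_rot: [-1.883, -2.515, -0.0]
contact_force: [-0.2, 0.1, -1.2]
finger_gap: 0.016
gripper_force: 35.0
```

Emit:
send_rows([
  [[0, 0, 0.005, 0, 0, 0], [0, 0, 0, 0, 0, 0], [0, 0, 0, 0, 0, 0]],
])

```text
time_s: 10.78
position: [0.5545, 0.1443, 0.0984]
eef_rot: [1.883, 2.515, 0.0]
contact_force: [-0.8, 0.3, 0.7]
finger_gap: 0.0161
gripper_force: 35.0
```

```bash
python3 -c "
from h import *
rel([.5547,.1462,.0987],106.3)"
```

```text
t 10.78 pos [0.5545 0.1443 0.0984] yaw 106.36 tiltz [ 1.e-04  0.e+00 -1.e+00] F [-0.76  0.32  0.7 ] Tq [ 0.01   0.003 -0.063] gap 0.0161
turn [ 0.0001 -0.      0.0007] shift [ 0.0146  0.0057 -0.0028]
```

The key is seated with light contact. Now I'll turn clockwise (+ about tool z), rising 3 mm per rad.

Emit:
send_rows([
  [[0, 0, 0, 0, 0, 0.03], [0, 0, 0, 0, 0, 0.03], [0, 0, 0, 0, 0, 0.03], [0, 0, -0.001, 0, 0, 0.03], [0, 0, -0.001, 0, 0, 0.03], [0, 0, 0, 0, 0, 0], [0, 0, 0, 0, 0, 0]],
])

```text
time_s: 11.37
position: [0.5544, 0.1441, 0.0985]
eef_rot: [2.151, 2.289, -0.0]
contact_force: [0.1, -4.5, 0.0]
finger_gap: 0.0157
gripper_force: 35.0
```

```bash
python3 -c "
from h import *
rel([.5545,.1443,.0984],106.3)"
```

```text
t 11.37 pos [0.5544 0.1441 0.0985] yaw 93.56 tiltz [-1.e-04 -3.e-04 -1.e+00] F [ 0.13 -4.48  0.02] Tq [-0.844 -0.05   0.068] gap 0.0157
turn [-1.000e-04  2.000e-04 -1.482e-01] shift [0.0016 0.0009 0.0008]
```

Emit:
send_rows([
  [[0, 0, -0.001, 0, 0, 0.03], [0, 0, -0.001, 0, 0, 0.03], [0, 0, -0.001, 0, 0, 0.03], [0, 0, -0.001, 0, 0, 0.03], [0, 0, 0, 0, 0, 0], [0, 0, 0, 0, 0, 0]],
])

```text
time_s: 11.87
position: [0.5546, 0.144, 0.099]
eef_rot: [2.348, 2.087, -0.0]
contact_force: [1.0, -5.1, 0.1]
finger_gap: 0.0159
gripper_force: 35.0
```

```bash
python3 -c "
from h import *
rel([.5545,.1443,.0984],106.3)"
```

```text
t 11.87 pos [0.5546 0.144  0.099 ] yaw 83.26 tiltz [ 3.e-04 -4.e-04 -1.e+00] F [ 0.98 -5.08  0.09] Tq [-1.214 -0.285  0.114] gap 0.0159
turn [ 2.000e-04  3.000e-04 -2.681e-01] shift [ 0.0025 -0.0002  0.0051]
```

The side force builds up toward -y, so I'll give way in that direction while turning.

Emit:
send_rows([
  [[-0.004, 0, 0, 0, 0, 0], [-0.001, 0, -0.001, 0, 0, 0.03], [-0.001, 0, -0.001, 0, 0, 0.03], [0, 0, -0.001, 0, 0, 0.03], [0, 0, -0.001, 0, 0, 0.03], [0, 0, 0, 0, 0, 0], [0, 0, 0, 0, 0, 0]],
])

```text
time_s: 12.45
position: [0.5548, 0.1437, 0.0996]
eef_rot: [2.526, 1.868, 0.001]
contact_force: [2.5, -2.1, -0.5]
finger_gap: 0.0158
gripper_force: 35.0
```

```bash
python3 -c "
from h import *
rel([.5545,.1443,.0984],106.3)"
```

```text
t 12.45 pos [0.5548 0.1437 0.0996] yaw 72.97 tiltz [ 9.e-04  2.e-04 -1.e+00] F [ 2.55 -2.09 -0.5 ] Tq [-0.444 -0.636  0.064] gap 0.0158
turn [ 6.000e-04 -2.000e-04 -3.878e-01] shift [ 0.0057 -0.0008  0.0103]
```

Emit:
send_rows([
  [[-0.002, 0.003, 0, 0, 0, 0], [0, 0, -0.001, 0, 0, 0.03], [0, 0, -0.001, 0, 0, 0.03], [0, 0, -0.001, 0, 0, 0.03], [0, 0, -0.001, 0, 0, 0.03], [0, 0, 0, 0, 0, 0], [0, 0, 0, 0, 0, 0]],
])

```text
time_s: 13.03
position: [0.555, 0.1434, 0.1001]
eef_rot: [2.683, 1.634, 0.001]
contact_force: [3.0, 0.1, -0.2]
finger_gap: 0.0158
gripper_force: 35.0
```

```bash
python3 -c "
from h import *
rel([.5545,.1443,.0984],106.3)"
```

```text
t 13.03 pos [0.555  0.1434 0.1001] yaw 62.67 tiltz [ 8.e-04  3.e-04 -1.e+00] F [ 2.99  0.09 -0.15] Tq [-0.025 -0.847  0.027] gap 0.0158
turn [ 5.000e-04 -3.000e-04 -5.077e-01] shift [ 0.0082 -0.002   0.0143]
```

Emit:
send_rows([
  [[0, 0.002, 0, 0, 0, 0], [0, 0, -0.001, 0, 0, 0.03], [0, 0, -0.001, 0, 0, 0.03], [0, 0, -0.001, 0, 0, 0.03], [0, 0, -0.001, 0, 0, 0.03], [0, 0, 0, 0, 0, 0], [0, 0, 0, 0, 0, 0]],
])

```text
time_s: 13.62
position: [0.5553, 0.1432, 0.1006]
eef_rot: [2.819, 1.386, 0.001]
contact_force: [4.8, -0.5, 0.4]
finger_gap: 0.0156
gripper_force: 35.0
```

```bash
python3 -c "
from h import *
rel([.5545,.1443,.0984],106.3)"
```

```text
t 13.62 pos [0.5553 0.1432 0.1006] yaw 52.35 tiltz [ 9.e-04  2.e-04 -1.e+00] F [ 4.82 -0.55  0.37] Tq [ 0.043 -1.165  0.113] gap 0.0156
turn [ 6.000e-04 -3.000e-04 -6.277e-01] shift [ 0.0103 -0.0036  0.0184]
```

Emit:
send_rows([
  [[0.004, 0.005, -0.001, 0, 0, 0], [0, 0.001, -0.001, 0, 0, 0.03], [0, 0.001, -0.001, 0, 0, 0.03], [0, 0, -0.001, 0, 0, 0.03], [0, 0, -0.001, 0, 0, 0.03], [0, 0, 0, 0, 0, 0], [0, 0, 0, 0, 0, 0]],
])

```text
time_s: 14.2
position: [0.5557, 0.143, 0.1009]
eef_rot: [-2.932, -1.127, 0.001]
contact_force: [2.4, 0.5, 0.5]
finger_gap: 0.0158
gripper_force: 35.0
```

```bash
python3 -c "
from h import *
rel([.5545,.1443,.0984],106.3)"
```

```text
t 14.2 pos [0.5557 0.143  0.1009] yaw 42.04 tiltz [-4.e-04  0.e+00 -1.e+00] F [2.38 0.45 0.46] Tq [ 0.102 -0.644  0.115] gap 0.0158
turn [-3.000e-04  1.000e-04 -7.478e-01] shift [ 0.0133 -0.0063  0.0212]
```

Emit:
send_rows([
  [[0.001, 0.002, -0.002, 0, 0, 0.03], [0, 0, -0.001, 0, 0, 0.03], [0, 0, -0.001, 0, 0, 0.02], [0, 0, 0, 0, 0, 0], [0, 0, 0, 0, 0, 0]],
])

```text
time_s: 14.62
position: [0.5559, 0.1429, 0.1014]
eef_rot: [-2.995, -0.949, 0.001]
contact_force: [3.1, -1.1, 0.2]
finger_gap: 0.0151
gripper_force: 35.0
```

```bash
python3 -c "
from h import *
rel([.5545,.1443,.0984],106.3)"
```

```text
t 14.62 pos [0.5559 0.1429 0.1014] yaw 35.18 tiltz [-4.e-04 -1.e-04 -1.e+00] F [ 3.12 -1.12  0.16] Tq [-0.065 -0.484  0.143] gap 0.0151
turn [-3.000e-04  2.000e-04 -8.276e-01] shift [ 0.0147 -0.0076  0.025 ]
```

Emit:
send_rows([
  [[0.001, 0.002, -0.002, 0, 0, 0.03], [0, 0, -0.001, 0, 0, 0.03], [0, 0, 0, 0, 0, 0], [0, 0, 0, 0, 0, 0]],
])

```text
time_s: 14.95
position: [0.5561, 0.1427, 0.1018]
eef_rot: [-3.034, -0.814, 0.001]
contact_force: [0.6, -0.9, -0.0]
finger_gap: 0.0155
gripper_force: 35.0
```

```bash
python3 -c "
from h import *
rel([.5545,.1443,.0984],106.3)"
```

```text
t 14.95 pos [0.5561 0.1427 0.1018] yaw 30.03 tiltz [-5.e-04 -1.e-04 -1.e+00] F [ 0.58 -0.92 -0.03] Tq [-0.133 -0.278  0.083] gap 0.0155
turn [-3.000e-04  2.000e-04 -8.874e-01] shift [ 0.0162 -0.0088  0.028 ]
```

```bash
cat > tq.py <<'E'
from h import *
rel([.5545,.1443,.0984],106.3)
a=[]
for i in range(5):
    manip.get_image("side");s=manip.get_state();a.append([*s["contact_force"],s["wrist_torque"][2]])
print("mean",np.mean(a,0).round(3),"sd",np.std(a,0).round(3))
E
python3 tq.py
```

```text
t 14.95 pos [0.5561 0.1427 0.1018] yaw 30.03 tiltz [-5.e-04 -1.e-04 -1.e+00] F [ 0.58 -0.92 -0.03] Tq [-0.133 -0.278  0.083] gap 0.0155
turn [-3.000e-04  2.000e-04 -8.874e-01] shift [ 0.0162 -0.0088  0.028 ]
mean [ 0.822 -0.813  0.606  0.079] sd [0.236 0.416 0.278 0.02 ]
```

Emit:
send_rows([
  [[0, 0, -0.001, 0, 0, 0.03], [0, 0, 0, 0, 0, 0.01], [0, 0, 0, 0, 0, 0]],
])

```text
time_s: 15.45
position: [0.5561, 0.1427, 0.1019]
eef_rot: [3.058, 0.719, -0.001]
contact_force: [-1.4, -1.7, 0.8]
finger_gap: 0.0158
gripper_force: 35.0
```

```bash
python3 tq.py
```

```text
t 15.45 pos [0.5561 0.1427 0.1019] yaw 26.45 tiltz [-4.e-04 -2.e-04 -1.e+00] F [-1.38 -1.66  0.83] Tq [-0.403 -0.016  0.139] gap 0.0158
turn [-2.000e-04  2.000e-04 -9.291e-01] shift [ 0.0167 -0.0089  0.029 ]
mean [-0.464 -1.85   0.306  0.098] sd [0.489 0.505 0.393 0.03 ]
```

Emit:
send_rows([
  [[0, 0, -0.001, 0, 0, 0.02], [0, 0, 0, 0, 0, 0], [0, 0, 0, 0, 0, 0]],
])

```text
time_s: 15.95
position: [0.5562, 0.1427, 0.102]
eef_rot: [3.068, 0.674, -0.001]
contact_force: [-0.4, -2.5, 0.0]
finger_gap: 0.0159
gripper_force: 35.0
```

```bash
python3 tq.py
```

```text
t 15.95 pos [0.5562 0.1427 0.102 ] yaw 24.77 tiltz [-3.e-04 -1.e-04 -1.e+00] F [-0.36 -2.52  0.04] Tq [-0.691  0.071  0.105] gap 0.0159
turn [-2.000e-04  2.000e-04 -9.486e-01] shift [ 0.0168 -0.0096  0.0303]
mean [-0.175 -3.453  0.636  0.087] sd [0.349 0.428 0.383 0.034]
```

Emit:
send_rows([
  [[-0.001, 0.003, -0.001, 0, 0, 0.02], [0, 0, 0, 0, 0, 0], [0, 0, 0, 0, 0, 0]],
])

```text
time_s: 16.45
position: [0.5562, 0.1425, 0.1022]
eef_rot: [-3.078, -0.628, 0.0]
contact_force: [-1.2, -0.5, 0.6]
finger_gap: 0.0162
gripper_force: 35.0
```

```bash
python3 tq.py
```

```text
t 16.45 pos [0.5562 0.1425 0.1022] yaw 23.05 tiltz [-2.e-04  2.e-04 -1.e+00] F [-1.23 -0.48  0.63] Tq [-0.216  0.317  0.156] gap 0.0162
turn [-2.000e-04 -1.000e-04 -9.687e-01] shift [ 0.0182 -0.0098  0.0316]
mean [-1.381 -0.497 -0.271  0.085] sd [0.455 0.33  0.313 0.02 ]
```

Emit:
send_rows([
  [[0, 0.001, 0, 0, 0, 0.02], [0, 0, 0, 0, 0, 0], [0, 0, 0, 0, 0, 0]],
])

```text
time_s: 16.95
position: [0.5563, 0.1424, 0.1022]
eef_rot: [-3.087, -0.581, 0.0]
contact_force: [-2.7, 0.8, 0.6]
finger_gap: 0.0156
gripper_force: 35.0
```

```bash
python3 tq.py
```

```text
t 16.95 pos [0.5563 0.1424 0.1022] yaw 21.32 tiltz [-2.e-04  1.e-04 -1.e+00] F [-2.74  0.78  0.62] Tq [0.147 0.389 0.07 ] gap 0.0156
turn [-2.000e-04 -0.000e+00 -9.887e-01] shift [ 0.0196 -0.0097  0.0315]
mean [-2.217  1.013  0.009  0.08 ] sd [0.453 0.75  0.406 0.019]
```

Emit:
send_rows([
  [[-0.003, 0, 0, 0, 0, 0.02], [0, 0, 0, 0, 0, 0], [0, 0, 0, 0, 0, 0]],
])

```text
time_s: 17.45
position: [0.5562, 0.1422, 0.1023]
eef_rot: [-3.096, -0.535, -0.001]
contact_force: [-0.5, 2.4, 0.1]
finger_gap: 0.0158
gripper_force: 35.0
```

```bash
python3 tq.py
```

```text
t 17.45 pos [0.5562 0.1422 0.1023] yaw 19.61 tiltz [ 4.e-04  2.e-04 -1.e+00] F [-0.48  2.4   0.13] Tq [0.42  0.286 0.075] gap 0.0158
turn [ 2.0000e-04 -3.0000e-04 -1.0087e+00] shift [ 0.0204 -0.009   0.0325]
mean [-1.179  2.097  0.133  0.089] sd [0.521 0.815 0.317 0.045]
```

Emit:
send_rows([
  [[0, 0, 0, 0, 0, 0.02], [0, 0, 0, 0, 0, 0], [0, 0, 0, 0, 0, 0]],
])

```text
time_s: 17.95
position: [0.5562, 0.1422, 0.1023]
eef_rot: [-3.103, -0.488, -0.001]
contact_force: [-0.1, 1.2, 0.5]
finger_gap: 0.0156
gripper_force: 35.0
```

```bash
python3 tq.py
```

```text
t 17.95 pos [0.5562 0.1422 0.1023] yaw 17.89 tiltz [ 3.e-04  1.e-04 -1.e+00] F [-0.12  1.19  0.48] Tq [0.415 0.067 0.109] gap 0.0156
turn [ 2.0000e-04 -2.0000e-04 -1.0287e+00] shift [ 0.0208 -0.0088  0.0325]
mean [ 0.333  1.379 -0.034  0.086] sd [0.714 0.262 0.555 0.016]
```

Emit:
send_rows([
  [[0, 0, 0, 0, 0, 0.02], [0, 0, 0, 0, 0, 0], [0, 0, 0, 0, 0, 0]],
])

```text
time_s: 18.45
position: [0.5562, 0.1421, 0.1023]
eef_rot: [3.11, 0.442, 0.0]
contact_force: [0.8, 2.7, 0.1]
finger_gap: 0.0159
gripper_force: 35.0
```

```bash
python3 tq.py
```

```text
t 18.45 pos [0.5562 0.1421 0.1023] yaw 16.17 tiltz [ 2.e-04  0.e+00 -1.e+00] F [0.8  2.71 0.12] Tq [ 0.366 -0.204  0.069] gap 0.0159
turn [ 1.0000e-04 -1.0000e-04 -1.0487e+00] shift [ 0.0211 -0.0082  0.0321]
mean [0.484 1.323 0.617 0.076] sd [0.424 0.598 0.509 0.013]
```

Emit:
send_rows([
  [[0, 0, 0, 0, 0, 0.02], [0, 0, 0, 0, 0, 0], [0, 0, 0, 0, 0, 0]],
])

```text
time_s: 18.95
position: [0.5561, 0.1422, 0.1023]
eef_rot: [3.117, 0.395, 0.0]
contact_force: [1.7, 1.4, 0.2]
finger_gap: 0.0157
gripper_force: 35.0
```

```bash
python3 tq.py; python3 -c "
from h import *
b=manip.get_image('side')
cv2.imwrite('pics/s6.png',b[:,:,::-1])
o=cv2.imread('pics/s5.png')[:,:,::-1]
f=lambda i,x,y,w,h:cv2.resize(i[y:y+h,x:x+w],(400,300),interpolation=cv2.INTER_CUBIC)
cv2.imwrite('pics/a6.png',np.hstack([f(o,200,124,80,60),f(b,200,124,80,60)])[:,:,::-1])"
```

```text
t 18.95 pos [0.5561 0.1422 0.1023] yaw 14.46 tiltz [ 2.e-04 -0.e+00 -1.e+00] F [1.68 1.43 0.2 ] Tq [ 0.225 -0.242  0.075] gap 0.0157
turn [ 1.0000e-04 -1.0000e-04 -1.0686e+00] shift [ 0.021  -0.0081  0.0321]
mean [1.724 0.676 0.633 0.119] sd [0.834 0.207 0.347 0.029]
```

View pics/a6.png

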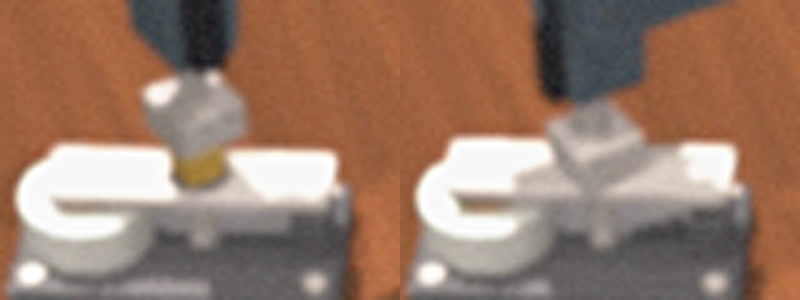

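The strap's top edge has gone from about y=148 to 140 in the crop (1.6 px), which is close to the full rise. The torque is starting to rise, so I'll continue in small steps.

Emit:
send_rows([
  [[0.002, 0, 0, 0, 0, 0.015], [0, 0, 0, 0, 0, 0], [0, 0, 0, 0, 0, 0]],
])

```text
time_s: 19.5
position: [0.5562, 0.1422, 0.1022]
eef_rot: [3.121, 0.358, -0.0]
contact_force: [1.5, -0.5, 0.9]
finger_gap: 0.0159
gripper_force: 35.0
```

```bash
python3 tq.py
```

```text
t 19.5 pos [0.5562 0.1422 0.1022] yaw 13.1 tiltz [-2.e-04 -1.e-04 -1.e+00] F [ 1.51 -0.52  0.89] Tq [-0.012 -0.269  0.149] gap 0.0159
turn [-1.0000e-04  2.0000e-04 -1.0844e+00] shift [ 0.0211 -0.0086  0.0314]
mean [ 0.851 -0.544  0.517  0.159] sd [0.637 0.33  0.677 0.033]
```

Emit:
send_rows([
  [[0.001, 0, 0, 0, 0, 0.015], [0, 0, 0, 0, 0, 0], [0, 0, 0, 0, 0, 0]],
])

```text
time_s: 20.0
position: [0.5563, 0.1421, 0.1021]
eef_rot: [3.125, 0.323, -0.001]
contact_force: [-0.4, -2.2, 1.8]
finger_gap: 0.0161
gripper_force: 35.0
```

```bash
python3 tq.py
```

```text
t 20.0 pos [0.5563 0.1421 0.1021] yaw 11.81 tiltz [-3.e-04 -2.e-04 -1.e+00] F [-0.43 -2.24  1.84] Tq [-0.31  -0.051  0.18 ] gap 0.0161
turn [-1.0000e-04  2.0000e-04 -1.0994e+00] shift [ 0.0213 -0.0091  0.0312]
mean [ 0.276 -1.249  0.833  0.18 ] sd [0.349 0.449 0.66  0.026]
```

The torque climbed 0.08, 0.12, 0.16, then 0.18 N m, so the nut is at its stop. I'll ease off part of the elastic wind-up, staying above zero torque, then release and rise.

Emit:
send_rows([
  [[0, 0, 0, 0, 0, -0.02], [0, 0, 0, 0, 0, -0.02], [0, 0, 0, 0, 0, -0.02], [0, 0, 0, 0, 0, 0], [0, 0, 0, 0, 0, 0]],
])

```text
time_s: 20.67
position: [0.5562, 0.1423, 0.1021]
eef_rot: [-3.107, -0.462, 0.001]
contact_force: [-0.1, -1.0, 0.4]
finger_gap: 0.0157
gripper_force: 35.0
```

```bash
python3 tq.py
```

```text
t 20.67 pos [0.5562 0.1423 0.1021] yaw 16.92 tiltz [-4.e-04  0.e+00 -1.e+00] F [-0.07 -0.96  0.38] Tq [-0.069  0.11   0.049] gap 0.0157
turn [-2.0000e-04  1.0000e-04 -1.0399e+00] shift [ 0.0203 -0.009   0.031 ]
mean [-1.117  0.031  0.539  0.082] sd [0.657 0.472 0.43  0.027]
```

Emit:
send_rows([
  [[0, 0, 0, 0, 0, 0], [0, 0, 0, 0, 0, 0], [0, 0, 0, 0, 0, 0], [0, 0, 0, 0, 0, 0], [0, 0, 0, 0, 0, 0], [0, 0, 0, 0, 0, 0]],
], gripper=0)

```text
time_s: 21.42
position: [0.5564, 0.1423, 0.1022]
eef_rot: [-3.107, -0.464, -0.0]
contact_force: [-0.4, 0.2, 0.7]
finger_gap: 0.0456
gripper_force: 0.0
```

Emit:
send_rows([
  [[0, 0, -0.05, 0, 0, 0], [0, 0, -0.1, 0, 0, 0], [0, 0, -0.2, 0, 0, 0], [0, 0, -0.2, 0, 0, 0], [0, 0, -0.2, 0, 0, 0], [0, 0, -0.2, 0, 0, 0], [0, 0, -0.1, 0, 0, 0], [0, 0, 0, 0, 0, 0], [0, 0, 0, 0, 0, 0]],
])

```text
time_s: 22.17
position: [0.5565, 0.1423, 0.2286]
eef_rot: [-3.107, -0.464, -0.002]
contact_force: [0.1, 0.1, -0.9]
finger_gap: 0.0455
gripper_force: 0.0
```

```bash
python3 tq.py; python3 -c "
from h import *
b=manip.get_image('side')
cv2.imwrite('pics/s7.png',b[:,:,::-1])
print(px('side',[[.5572,.1455,.051],[.5572,.1455,.0549],[.5572,.1455,.103],[.5572,.1455,.137]]))
f=lambda i,x,y,w,h:cv2.resize(i[y:y+h,x:x+w],(800,600),interpolation=cv2.INTER_CUBIC)
cv2.imwrite('pics/a7.png',f(b,190,100,100,75)[:,:,::-1])"
```

```text
t 22.17 pos [0.5565 0.1423 0.2286] yaw 16.99 tiltz [ 1.1e-03  3.0e-04 -1.0e+00] F [ 0.09  0.09 -0.92] Tq [0.03  0.055 0.023] gap 0.0455
turn [ 6.0000e-04 -6.0000e-04 -1.0392e+00] shift [ 0.0207 -0.0111  1.0851]
mean [-0.28  -0.379 -0.241 -0.006] sd [0.421 0.432 0.423 0.016]
[[239.277266   157.3341317 ]
 [239.15374403 155.96643946]
 [237.57665626 138.54193573]
 [236.39817273 125.5665977 ]]
```

View pics/a7.png

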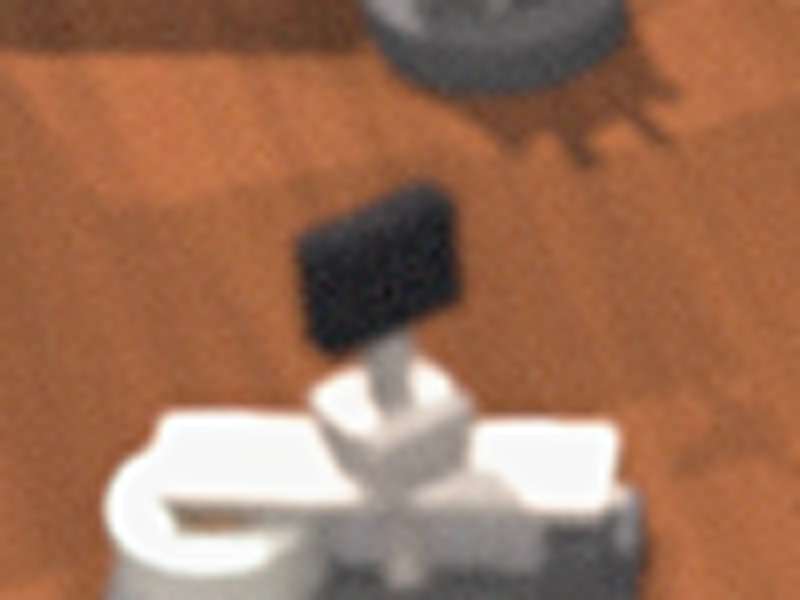

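The key stands upright and seated on the nut at crop (390,300). The strap is lifted, by about 1.6 px in side view against 1.4 px expected for 3.9 mm. The gripper is clear, so I'm handing in.

```bash
python3 -c "
from workcell import manip
print(manip.finish_job())"
```

```text
the job is handed in; nothing more can be done
None
```

I turned the nut clockwise to its stop, the strap has risen by about the full 3.9 mm as seen in the side view, the key stands seated on the nut, and the job is handed in at about 22 s of the 72 s allowed; turning torque peaked at about 0.18 N m (cease mark 0.17, forcing 0.35), and the hand-in returned no verdict.

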